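# Nest the washed-up tea things on the sink shelf

### The arm

A 6-joint arm with a two-finger parallel gripper is mounted at the origin on the work surface. World frame = base frame: x ahead of the robot, y to its left, z up, the work surface at z = 0. Lengths are in m, angles in rad, forces in N, time in s.
With the tool pointing down it reaches from about 0.225 to 0.875 m from the base axis. Payload 3.4 kg.
Tool frame: the origin (TCP) lies midway between the tips of the shut fingers; the grasp point (between the pads) lies 19 mm behind it; z points along the fingers, y is the line along which they close (so a half turn about z gives the same grasp; the last joint's range is limited). The gripper opens to 85 mm and grips with 20 to 120 N. Pads are 22 mm wide; open, the fingers measure 114 mm over their backs; the gripper's body (76 mm by 85 mm) begins 54 mm behind the grasp point. The pads swing forward as they close: fully open they stand 13 mm farther back than shut.
Start: joints at [1.187, 0.276, 1.505, -0, 1.361, -0.121], TCP at [0.149, 0.555, 0.231] pointing down, gripper open.
Joint ranges: [-2.89, 2.89], [-0.75, 2.08], [0.22, 2.7], [-1.18, 4.32], [0.11, 2.71], [-2.7, 2.7]. Speed limits (rad/s): [2.57, 2.57, 3.14, 3.14, 3.14, 3.14].

### API

Orientations are given as a rotation vector (axis times angle).
In Python, from bench import readout, snapshot, workorder, recognise gives the robot as it stands. The module is installed in compiled form; this text tells all that it offers.
- The arm moves only by the shell command python3 -m creep 'ROWS' [FORCE]. ROWS is JSON, a list of rows, each a list of 5 numbers: the opening, from -1 (shut) to 1 (fully open), so that 0 is half open, then the shift along the tool's x, y, z each as a share of 2.5 cm, from -1 to 1, then the turn about the tool's z as a share of 0.15 rad, from -1 to 1. In form: [[claw, x, y, z, twist], ...]. A call has 1 to 20 rows; each row shifts and turns the commanded pose from where the row before left it, along the tool's axes as they then stand; what a row does not reach is not made up. A row lasts 1/10 s, in which the tool goes at most 50 mm and 8.59 degrees, less where a joint would pass 70% of its speed; a pose out of reach is approached as far as the arm can. A call with a number of a shift or a turn outside -1 to 1 is refused whole. A call with a gripper value outside its range is refused whole. The fingers move at their own pace and stop on an object; FORCE is the grip in N (left out, the last holds). Time passes only in rows, so rows that do not move let the fingers close. It gives the time, the measured TCP pose, the force, the opening and the grip force at its end, in the units of the state.
- readout.get_state(): the state, without advancing time (a new reading comes with each control period).
- snapshot(name): name is "scene" or "side" or "wrist"; returns a dict with "frame" (480x640x3 uint8, blue, green, red), "mtx" (3x3 intrinsics, pixels), "k1" (the pictures are not rectified: a ray, as slopes to the right and down, at radius r is drawn at 1 + k1 r^2 times it, then the intrinsics apply), "pose" (4x4, takes a point from camera to world coordinates); the wrist camera has in their place "mount" (4x4, takes a point from camera to tool coordinates, whose origin is the TCP and whose axes are the flange's). Camera axes: x right, y down, z forward; pixel columns grow to the right and rows downward; lengths in m; the calibration is good to about 2 mm. A picture is of the moment at which its call begins: read the wrist's pose just before it. There is no depth.
- workorder.sign_off(): hands the job in; it is judged then, once.
Trained networks look in the newest picture that a camera, given by its name, has taken for a name from the list of things; names that differ only in an ending like _2 or _b are one class to them, and where a whole thing is asked for, a point or a joint stands for the part that bears it (a point fixed in the world has none). Each returns a list of dicts, best first, with "confidence" (0 to 1); they miss things now and then, are a little off and sometimes report something else, mostly with a low value. They report only what shows in the picture. A call takes as long as a camera call. They do not tell look-alikes from the thing itself.
- recognise(camera, name): "point" ([x, y, z] in m, in world coordinates, good to about 4 mm: the middle of the surface that is visible of it).
The state is a dict: "time_s": time; "qpos": joint angles; "dq": joint speeds; "joint_torque": joint torques, N m; "tool_pos": TCP position; "tcp_rot": TCP orientation; "force": force on the tool from outside, world axes, zero at the start; "ft_torque": the same for the moment, N m; "finger_gap": finger opening in m; "gripper_force": force on a finger pad.
Only numpy, scipy, OpenCV 4.12 (cv2) and the standard library are available. Lean on these libraries where they do the work, as an engineer would, in place of code of your own. Each camera call takes 0.05 s, during which the arm holds its last target. There are 200 camera calls.

### The job

Put the washed-up things away as one nest on the round cork mat on the shelf, one at a time and in this order: the small ceramic bowl upright on the middle of the mat, the steel strainer cup standing in the bowl, the glass salt cellar standing in the strainer, and last the red stopper, peg down, in the mouth of the cellar. Lower each one gently rather than dropping it, and leave the jug, the mug and the soap bottle where they stand.

Things in the scene. Friction and masses are not known exactly. Their poses are not given: they have to be found in the camera images.
- shelf: Narrow chipboard shelf on steel brackets, fixed, its front edge towards the robot, 180 mm deep (own x) by 660 mm long (own y); its flat top is 100 mm above the worktop, on which the robot and the four things to put away stand. Behind it is a low tiled upstand as high as the shelf. Origin: under the shelf's centre, at worktop height; z up.
- mat: Plain round cork mat, 100 mm across and 8 mm thick, fixed on top of the shelf. Origin: centre of its underside, at the height of the shelf top; its upper face is 8 mm above the origin. It is the target.
- bowl_center (a point): Small blue-glazed ceramic bowl with steep sides, open at the top: 65 mm across at the foot, 68 mm at the rim, 34 mm high, wall 4 mm, floor 5 mm thick, so inside it is 57 to 60 mm across. About 0.12 kg. Stands upright on the worktop. Point: on its axis, half-way up (17 mm above its underside); z is its axis, up.
- strainer_center (a point): Stainless steel strainer cup with rows of small dark holes, open at the top: a straight cylinder 50 mm across, 66 mm high, wall 2.5 mm, floor 3 mm thick, inside 45 mm across. About 0.08 kg. Stands upright on the worktop. When it stands in the bowl its top 37 mm stick out. Point: on its axis, half-way up (33 mm above its underside); z is its axis, up.
- cellar_center (a point): Clear glass salt cellar, empty, an upright cylinder 36 mm across and 95 mm high, open at the top with a mouth 28 mm across, floor 6 mm thick. About 0.11 kg. Stands upright on the worktop. When it stands in the strainer its top 32 mm stick out. Point: on its axis, half-way up (47.5 mm above its underside); z is its axis, up.
- stopper_center (a point): Red plastic stopper, 44 mm high, standing on its peg on the worktop: from below a peg 18 mm across and 14 mm long, a disc 36 mm across and 5 mm thick (14 to 19 mm above the foot), and a round grip 16 mm across and 25 mm high (19 to 44 mm above the foot). About 0.03 kg. In the cellar's mouth the disc rests on the rim and the peg hangs inside. Point: on its axis, half-way up (22 mm above the peg's foot); z is its axis, up, from peg to grip.
- jug: White plastic jug with a grey hinged flip spout, standing on the shelf: 92 mm across, 140 mm high, handle on its own +x side out to 81 mm from its axis, spout to its own -x side out to 59 mm. Not to be moved. Origin: centre of its underside.
- mug: White ceramic mug standing on the shelf, 80 mm across and 90 mm high, handle on its own +y side. Not to be moved. Origin: centre of its underside.
- soap: Green plastic soap bottle with a white cap standing on the worktop, 60 mm across and 160 mm high. Not to be moved. Origin: centre of its underside.
Things that resemble listed ones, but are neither listed nor needed, are in the scene too. What is shaped like the part that bears cellar_center but blue, orange or pink is not meant.

How it is judged:
On the way, in this order (a step that is already met when the one before it is completed fails the run):
1. the bowl stands upright on the mat, centred, and is let go (horizontal distance between bowl_center and mat below 0.015 m and z of bowl_center in the frame of mat between 0.02 and 0.03 m and angle between bowl_center's own z axis and vertical below 0.12 rad and contact force between bowl and the fingers below 0.05 N), for 0.2 s.
2. the strainer stands in the bowl and is let go (horizontal distance between strainer_center and bowl_center below 0.01 m and z of strainer_center in the frame of bowl_center between 0.016 and 0.026 m and angle between strainer_center's own z axis and vertical below 0.12 rad and contact force between strainer and the fingers below 0.05 N), for 0.2 s.
3. the salt cellar stands in the strainer and is let go (horizontal distance between cellar_center and strainer_center below 0.01 m and z of cellar_center in the frame of strainer_center between 0.0125 and 0.0225 m and angle between cellar_center's own z axis and vertical below 0.12 rad and contact force between cellar and the fingers below 0.05 N), for 0.2 s.
4. the stopper sits peg down in the cellar's mouth and is let go (horizontal distance between stopper_center and cellar_center below 0.01 m and z of stopper_center in the frame of cellar_center between 0.0505 and 0.0605 m and angle between stopper_center's own z axis and vertical below 0.12 rad and contact force between stopper and the fingers below 0.05 N), for 0.2 s.
At the end, for the whole second after the job is handed in: All upright (within 7 degrees), let go and at rest: bowl within 15 mm of the mat's centre, strainer in bowl, cellar in strainer, stopper in the cellar's mouth, each within 10 mm of its holder's axis and 5 mm of its seated height (all of step 1 and all of step 2 and all of step 3 and all of step 4 and linear speed of each of bowl, strainer, cellar, stopper below 0.02 m/s); the robot touches nothing.
It fails at once if the jug, the mug or the soap bottle is moved more than 30 mm (distance of any of jug, mug, soap from where it was at the start of the episode above 0.03 m).
It fails at once if one of the four things is dropped (falls faster than 0.8 m/s, about 3 cm, out of the fingers) ((linear speed of bowl above 0.8 m/s and contact force between bowl and the fingers below 0.01 N) or (linear speed of strainer above 0.8 m/s and contact force between strainer and the fingers below 0.01 N) or (linear speed of cellar above 0.8 m/s and contact force between cellar and the fingers below 0.01 N) or (linear speed of stopper above 0.8 m/s and contact force between stopper and the fingers below 0.01 N)).
It also fails if it takes over 128 s, if anything falls off the work surface, if the arm or the gripper's body presses on something with over 40 N, if the wrist force passes 120 N, or if a joint passes its speed limit or range.

## Working session

There is one attempt and no reset: what is moved stays moved. The work goes in short steps, Python scripts to look and compute and a shell command to move; the robot and the scene stay as the last step left them, time stands still between calls to the robot, and variables do not carry over. Pictures are saved under pics/ and viewed, at most 14 in all, crops included, and the job is handed in when it is done.

```bash
mkdir -p pics; cat > h.py <<'E'
import numpy as np, cv2
from bench import readout, snapshot, workorder, recognise
from scipy.spatial.transform import Rotation as R
def snap(n,f=None):
    st=readout.get_state(); s=snapshot(n)
    if n=="wrist":
        T=np.eye(4);T[:3,:3]=R.from_rotvec(st["tcp_rot"]).as_matrix();T[:3,3]=st["tool_pos"]; s["pose"]=T@np.array(s["mount"])
    s["pose"]=np.array(s["pose"]);s["mtx"]=np.array(s["mtx"])
    if f: cv2.imwrite("pics/"+f+".png",s["frame"])
    return s
def und(s,px):
    d=np.array([s["k1"],0,0,0],float)
    return cv2.undistortPoints(np.array([[px]],float),s["mtx"],d)[0,0]
def ray(s,px,z):
    u=und(s,px);d=s["pose"][:3,:3]@np.array([u[0],u[1],1]);o=s["pose"][:3,3]
    return o+d*(z-o[2])/d[2]
def proj(s,p):
    q=np.linalg.inv(s["pose"])@np.append(p,1)
    return cv2.projectPoints(q[None,:3],np.zeros(3),np.zeros(3),s["mtx"],np.array([s["k1"],0,0,0],float))[0].ravel()
def tool(p):
    "shift in tool axes (units of 2.5cm) from TCP to world p"
    st=readout.get_state()
    return R.from_rotvec(st["tcp_rot"]).as_matrix().T@(np.array(p)-st["tool_pos"])/0.025
E
python3 - <<'E'
from h import *
for c in("scene","side"):
    s=snap(c,c)
    print(c,s["pose"][:3].round(3).tolist())
    for n in["mat","bowl_center","strainer_center","cellar_center","stopper_center","jug","mug","soap","shelf"]:
        for r in recognise(c,n)[:4]: print(n,round(r["confidence"],2),np.round(r["point"],3),proj(s,np.array(r["point"])).round())
st=readout.get_state();print(st)
E
```

```text
scene [[-0.282, 0.533, -0.798, 1.218], [0.959, 0.169, -0.226, 0.284], [0.015, -0.829, -0.559, 0.598]]
mat 0.91 [0.635 0.232 0.105] [380. 293.]
strainer_center 0.62 [ 0.426 -0.117  0.062] [237. 218.]
cellar_center 0.8 [0.368 0.238 0.082] [402. 223.]
cellar_center 0.78 [0.491 0.337 0.08 ] [447. 266.]
cellar_center 0.64 [0.451 0.255 0.069] [405. 251.]
cellar_center 0.64 [0.504 0.189 0.084] [367. 254.]
stopper_center 0.61 [0.44  0.101 0.026] [330. 252.]
jug 0.55 [ 0.649 -0.157  0.19 ] [156. 215.]
mug 0.56 [0.657 0.031 0.156] [257. 254.]
soap 0.93 [0.41  0.421 0.085] [492. 248.]
soap 0.5 [0.656 0.032 0.158] [258. 253.]
shelf 0.8 [0.727 0.101 0.097] [284. 318.]
side [[0.815, -0.367, 0.45, 0.021], [-0.58, -0.533, 0.616, -0.589], [0.014, -0.763, -0.647, 0.797]]
mat 0.71 [0.63  0.224 0.109] [322. 181.]
bowl_center 0.89 [ 0.449 -0.271  0.017] [409. 405.]
strainer_center 0.79 [ 0.429 -0.107  0.042] [339. 336.]
cellar_center 0.93 [0.478 0.328 0.078] [241. 193.]
cellar_center 0.82 [0.356 0.228 0.063] [213. 241.]
cellar_center 0.81 [0.43  0.241 0.06 ] [242. 226.]
cellar_center 0.8 [0.486 0.181 0.0
[... 217 characters left out ...]
6  0.103] [434. 278.]
{'time_s': 1.0, 'qpos': array([ 1.18701345e+00,  2.75902341e-01,  1.50491176e+00,  1.81142483e-05,
        1.36071488e+00, -1.21007249e-01]), 'dq': array([ 0.00013651,  0.00158289, -0.00062906, -0.0017865 , -0.00073073,
        0.00034036]), 'joint_torque': array([ 1.47116894e-03, -4.16658318e+01, -2.46103388e+01,  2.80899076e-04,
        9.85512702e-05, -2.03370837e-05]), 'tool_pos': array([0.14937451, 0.55528198, 0.23132198]), 'tcp_rot': array([-4.11586156e-01, -3.11451334e+00, -1.03802556e-04]), 'force': array([-1.1008953 ,  0.12030556,  0.38452562]), 'ft_torque': array([ 0.02768752,  0.04239683, -0.06047229]), 'gripper_force': 0.0, 'finger_gap': 0.08547733704737921}
```

View pics/scene.png

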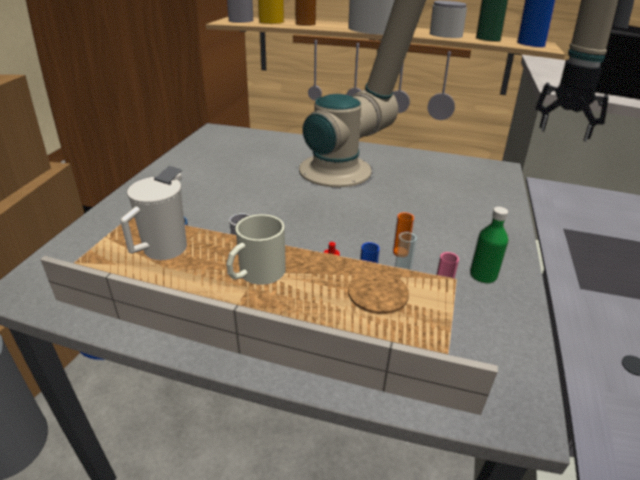

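View pics/side.png

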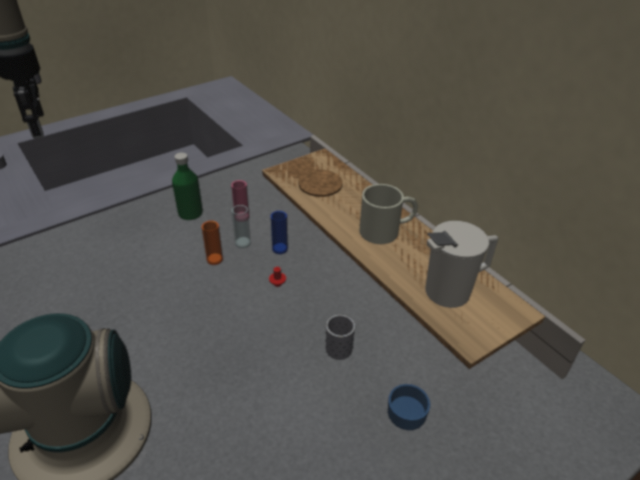

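Candidates for the cellar (side px / scene px): clear glass (242,226)/(405,251), orange (213,243)/(402,235), blue (279,232)/(370,252), pink (240,193)/(447,265). The description says clear, so I choose the first and check it in one close crop. The red stopper (277,278), grey strainer (340,336) and blue bowl (409,405) have no rivals.

```bash
python3 - <<'E'
import cv2
a=cv2.imread("pics/side.png")[165:300,180:320]
cv2.imwrite("pics/crop1.png",cv2.resize(a,None,fx=4,fy=4,interpolation=cv2.INTER_CUBIC))
E
python3 -m creep '[[1,0,0,-1,-0.88],[1,0,0,-1,-0.88],[1,0,0,0,0],[1,-0.9,-1,0,0],[1,-0.9,-1,0,0],[1,-0.9,-1,0,0],[1,-0.9,-1,0,0],[1,-0.9,-1,0,0],[1,-0.9,-1,0,0],[1,-0.9,-1,0,0],[1,-0.9,-1,0,0],[1,-0.9,-1,0,0],[1,-0.9,-1,0,0],[1,0,-1,0,0],[1,0,-1,0,0],[1,0,0,0,0],[1,0,0,0,0],[1,0,0,0,0]]' 40
python3 - <<'E'
from h import *
s=snap("wrist","w1");st=readout.get_state()
print(st["time_s"],st["tool_pos"],R.from_rotvec(st["tcp_rot"]).as_matrix().round(3).tolist(),np.array(s["mount"]).round(3).tolist())
for n in["mat","strainer_center","cellar_center","stopper_center"]:
    for r in recognise("wrist",n)[:4]: print(n,round(r["confidence"],2),np.round(r["point"],3),proj(s,np.array(r["point"])).round())
E
```

```text
time_s: 2.8
tool_pos: [0.3747, 0.2562, 0.281]
tcp_rot: [0.001, -3.141, -0.001]
force: [0.5, 0.1, 0.1]
finger_gap: 0.0859
gripper_force: 0.0
2.85 [0.37464999 0.25632554 0.28106049] [[-1.0, -0.002, -0.0], [-0.002, 1.0, 0.0], [0.0, 0.0, -1.0]] [[-0.0, -0.946, -0.326, 0.084], [1.0, -0.0, 0.0, 0.0], [-0.0, -0.326, 0.946, -0.143], [0.0, 0.0, 0.0, 1.0]]
mat 0.59 [0.605 0.231 0.108] [293. 435.]
strainer_center 0.89 [ 0.436 -0.078  0.004] [ 12. 237.]
cellar_center 0.91 [0.37  0.242 0.072] [303. 192.]
cellar_center 0.88 [0.474 0.34  0.069] [406. 297.]
cellar_center 0.7 [0.486 0.193 0.067] [255. 307.]
cellar_center 0.69 [0.428 0.257 0.071] [320. 252.]
stopper_center 0.96 [0.422 0.104 0.019] [173. 230.]
```

View pics/crop1.png

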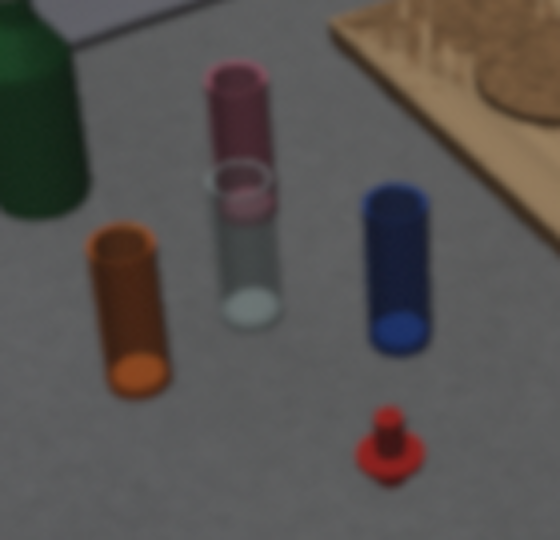

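View pics/w1.png

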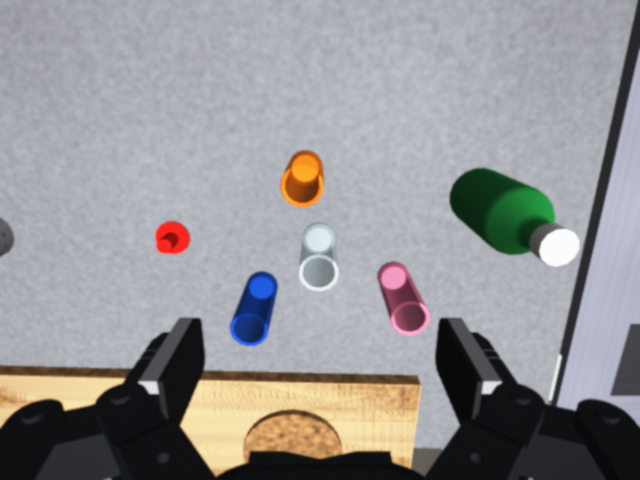

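Crop: the clear open cylinder stands at side px (242,235), plainly colourless. Wrist picture: clear rim at (319,271) with its floor at (319,238), orange rim at (302,187), blue (250,328), pink (408,316). The stopper disc is at (172,237), the mat is partly hidden at about (293,445), and the shelf edge lies near row 375.

```bash
python3 - <<'E'
from h import *
s=snap("wrist")
for n,px,z in[("cellrim",(319,271),.095),("cellfloor",(319,238),.006),("orange",(302,187),.095),("blue",(250,328),.095),("pink",(408,316),.095),("stopdisc",(172,237),.018),("matL",(244,440),.108),("matR",(341,440),.108),("mattop",(292,411),.108),("edge",(20,367),.1),("edge",(415,376),.1)]:
    print(n,ray(s,px,z).round(4))
E
python3 -m creep '[[1,0,-1,0,0],[1,0,-1,0,0],[1,0,-1,0,0],[1,0,-1,0,0],[1,0,-1,0,0],[1,0,-1,0,0],[1,0,-1,0,0],[1,0,-1,0,0],[1,0,-1,0,0],[1,0,-1,0,0],[1,0,-1,0,0],[1,0,-1,0,0],[1,0,-1,0,0],[1,0,-1,0,0],[1,0,-1,0,0],[1,0,-1,0,0],[1,0,-1,0,0],[1,0,0,0,0],[1,0,0,0,0],[1,0,0,0,0]]'
python3 - <<'E'
from h import *
s=snap("wrist","w2");st=readout.get_state()
print(st["tool_pos"])
for n in["bowl_center","strainer_center","stopper_center"]:
    for r in recognise("wrist",n)[:4]: print(n,round(r["confidence"],2),np.round(r["point"],3),proj(s,np.array(r["point"])).round())
E
```

```text
cellrim [0.4358 0.2559 0.095 ]
cellfloor [0.4362 0.2558 0.006 ]
orange [0.3613 0.242  0.095 ]
blue [0.493  0.1925 0.095 ]
pink [0.4803 0.337  0.095 ]
stopdisc [0.4312 0.1016 0.018 ]
matL [0.6118 0.1822 0.108 ]
matR [0.6116 0.2779 0.108 ]
mattop [0.5761 0.2303 0.108 ]
edge [ 0.533  -0.0262  0.1   ]
edge [0.542  0.3471 0.1   ]
time_s: 5.1
tool_pos: [0.3752, -0.1686, 0.2812]
tcp_rot: [0.003, -3.141, -0.001]
force: [-0.0, 0.4, 0.2]
finger_gap: 0.0855
gripper_force: 0.0
[ 0.37520563 -0.16845704  0.28125995]
bowl_center 0.91 [ 0.449 -0.274  0.008] [222. 249.]
bowl_center 0.22 [ 0.441 -0.105  0.033] [382. 251.]
strainer_center 0.74 [ 0.443 -0.101  0.032] [385. 252.]
stopper_center 0.87 [0.424 0.096 0.016] [571. 230.]
```

View pics/w2.png

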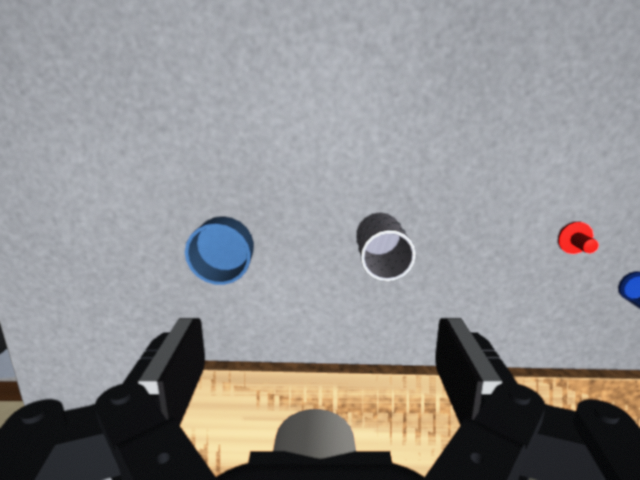

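The bowl rim is centred near (218,253) and the strainer rim near (387.5,255.5). The stopper disc is at (575,238), and the mug/jug top shows at the bottom around (314,445).

```bash
python3 - <<'E'
from h import *
s=snap("wrist")
for n,px,z in[("bowl",(218,253),.034),("bowlL",(185,253),.034),("bowlR",(251,253),.034),("str",(387.5,255.5),.066),("strL",(361,255.5),.066),("strR",(414.5,255.5),.066),("strT",(387,231),.066),("strB",(387,280),.066),("stop",(575,238),.018)]:
    p=ray(s,px,z);print(n,p.round(4))
hs=cv2.cvtColor(s["frame"],cv2.COLOR_BGR2HSV); m=cv2.inRange(hs,(95,90,40),(125,255,255)); m[:, 300:]=0
c=max(cv2.findContours(m,0,2)[0],key=cv2.contourArea); print(cv2.boundingRect(c))
print(tool([.449,-.272,.004]))
E
```

```text
bowl [ 0.4438 -0.2721  0.034 ]
bowlL [ 0.4439 -0.3059  0.034 ]
bowlR [ 0.4437 -0.2384  0.034 ]
str [ 0.4335 -0.1046  0.066 ]
strL [ 0.4335 -0.1295  0.066 ]
strR [ 0.4334 -0.0792  0.066 ]
strT [ 0.4092 -0.1064  0.066 ]
strB [ 0.4587 -0.1036  0.066 ]
stop [0.4323 0.1007 0.018 ]
(185, 217, 68, 67)
[-2.9356816  -4.13572684 11.09644327]
```

```bash
python3 -m creep '[[1,-0.55,-0.83,0,0],[1,-0.55,-0.83,0,0],[1,-0.55,-0.83,0,0],[1,-0.55,-0.83,0,0],[1,-0.55,-0.83,0,0],[1,0,0,1,0],[1,0,0,1,0],[1,0,0,1,0],[1,0,0,1,0],[1,0,0,1,0],[1,0,0,1,0],[1,0,0,1,0],[1,0,0,1,0],[1,0,0,1,0],[1,0,0,0.8,0],[1,0,0,0.6,0],[1,0,0,0.4,0],[1,0,0,0.25,0],[1,0,0,0,0],[1,0,0,0,0]]' 40
python3 -c '
from h import *
print(tool([.4437,-.272,.005]))'
python3 -m creep '[[0.5,0,0,0,0],[0.3,0,0,0,0],[0.2,0,0,0,0],[0.1,0,0,0,0],[0,0,0,0,0],[-0.2,0,0,0,0],[-0.2,0,0,0,0],[-0.2,0,0,0,0]]' 40
python3 -m creep '[[-0.2,0,0,-0.2,0],[-0.2,0,0,-0.4,0],[-0.2,0,0,-1,0],[-0.2,0,0,-1,0],[-0.2,0,0,-1,0],[-0.2,0,0,-1,0],[-0.2,0,0,-1,0],[-0.2,0,0,-1,0],[-0.2,0,0,-1,0],[-0.2,0,0,0,0],[-0.2,0,0,0,0]]'
python3 -c '
from h import *
snap("wrist","w3")'
```

```text
time_s: 7.35
tool_pos: [0.4446, -0.2734, 0.0055]
tcp_rot: [-0.002, 3.141, -0.001]
force: [0.9, -0.3, -0.1]
finger_gap: 0.0853
gripper_force: 0.0
[0.03655318 0.05473147 0.0202813 ]
time_s: 8.15
tool_pos: [0.4447, -0.2734, 0.0064]
tcp_rot: [-0.001, 3.14, -0.002]
force: [-0.4, 0.8, 4.9]
finger_gap: 0.0658
gripper_force: 43.7
time_s: 9.25
tool_pos: [0.444, -0.273, 0.1955]
tcp_rot: [-0.002, 3.141, -0.001]
force: [-0.6, -0.1, -2.1]
finger_gap: 0.0656
gripper_force: 45.0
```

View pics/w3.png

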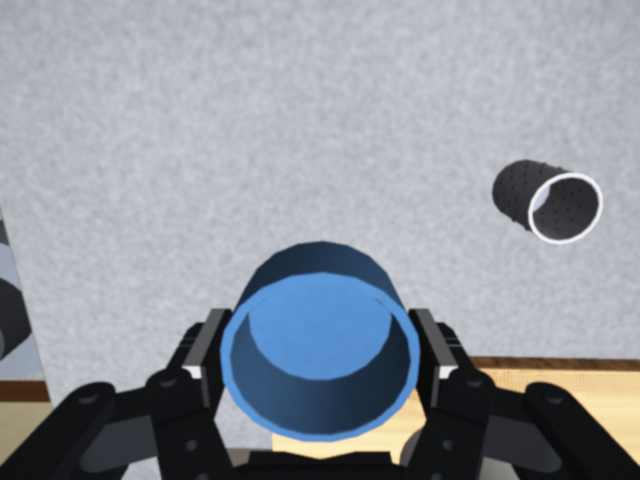

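The bowl is held evenly: rim cols 221–420, rows 272–441. I'll move beside the mat and measure both the mat and the bowl in the hand.

```bash
python3 - <<'E'
from h import *
s=snap("wrist")
a=ray(s,(321,272),.223);b=ray(s,(321,441),.223);l=ray(s,(221,355),.223);r=ray(s,(420,355),.223)
print(a,b,l,r,(a+b)/2)
E
python3 -m creep '[[-0.2,0,1,-0.5,0],[-0.2,0,1,-0.5,0],[-0.2,0,1,0,0],[-0.2,0,1,0,0],[-0.2,0,1,0,0],[-0.2,0,1,0,0],[-0.2,0,1,0,0],[-0.2,0,1,0,0],[-0.2,0,1,0,0],[-0.2,0,1,0,0],[-0.2,0,1,0,0],[-0.2,0,1,0,0],[-0.2,0,1,0,0],[-0.2,0,1,0,0],[-0.2,0,1,0,0],[-0.2,0,1,0,0],[-0.2,0,1,0,0],[-0.2,0,1,0,0],[-0.2,0,1,0,0],[-0.2,0,1,0,0]]'
python3 -m creep '[[-0.2,-1,1,0,0],[-0.2,-1,1,0,0],[-0.2,-1,1,0,0],[-0.2,-1,1,0,0],[-0.2,0,0,0,0],[-0.2,0,0,0,0],[-0.2,0,0,0,0]]'
python3 -c '
from h import *
snap("wrist","w4")'
```

```text
[ 0.4103654  -0.27211437  0.223     ] [ 0.47598669 -0.2719641   0.223     ] [ 0.43998957 -0.30476567  0.223     ] [ 0.43997076 -0.23962918  0.223     ] [ 0.44317604 -0.27203923  0.223     ]
time_s: 11.35
tool_pos: [0.4425, 0.2276, 0.2184]
tcp_rot: [0.002, -3.138, 0.002]
force: [0.6, -0.0, -0.7]
finger_gap: 0.0656
gripper_force: 45.1
time_s: 12.05
tool_pos: [0.5422, 0.3262, 0.2188]
tcp_rot: [0.002, -3.139, 0.002]
force: [0.3, 0.2, -1.2]
finger_gap: 0.0655
gripper_force: 45.2
```

View pics/w4.png

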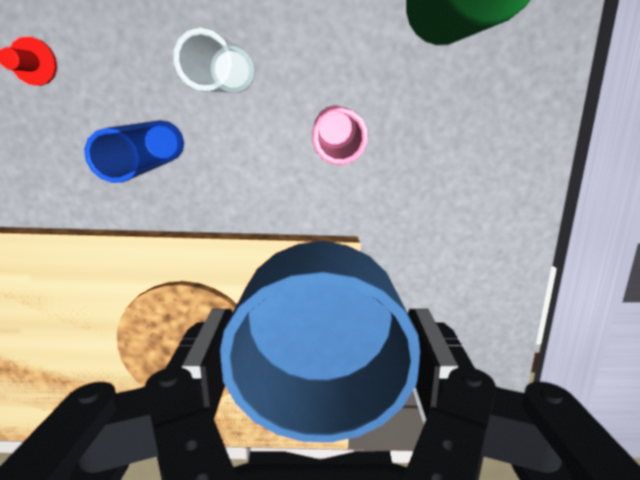

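The mat's visible arc runs (118,350)-(117,335)-(130,302)-(183,282)-(210,286). The bowl sits unchanged in the fingers.

```bash
python3 - <<'E'
from h import *
from scipy.optimize import least_squares
s=snap("wrist")
px=[(117,335),(120,318),(130,303),(150,289),(183,282),(210,286),(118,350),(127,370)]
P=np.array([ray(s,p,.107)[:2] for p in px])
f=least_squares(lambda c:np.hypot(*(P-c).T)-.05,[.63,.23]);print(f.x,f.fun.round(4))
c=f.x; st=readout.get_state();bo=np.array([st["tool_pos"][0]-.0008,st["tool_pos"][1]+.001])
print(c-bo,tool([*(st["tool_pos"][:2]+c-bo),.1155]))
E
```

```text
[0.62914331 0.22956531] [-0.0002 -0.0001 -0.0006 -0.0008  0.0003  0.0018  0.0006  0.0014]
[ 0.08748229 -0.09754958] [-3.50146733 -3.90182433  4.17084627]
```

```bash
python3 -m creep '[[-0.2,-0.88,-0.98,0,0],[-0.2,-0.88,-0.98,0,0],[-0.2,-0.88,-0.98,0,0],[-0.2,-0.86,-0.96,0,0],[-0.2,0,0,0,0],[-0.2,0,0,0.8,0],[-0.2,0,0,0.8,0],[-0.2,0,0,0.8,0],[-0.2,0,0,0.8,0],[-0.2,0,0,0.4,0],[-0.2,0,0,0.2,0],[-0.2,0,0,0.1,0],[-0.2,0,0,0.1,0],[-0.2,0,0,0.1,0],[-0.2,0,0,0,0],[-0.2,0,0,0,0]]'
python3 -c '
from h import *
print(tool([.6299,.2286,.1144]))'
```

```text
time_s: 13.75
tool_pos: [0.6312, 0.2297, 0.1179]
tcp_rot: [-0.002, 3.141, 0.0]
force: [0.0, 0.2, -1.9]
finger_gap: 0.0658
gripper_force: 45.2
[ 0.05274966 -0.04296794  0.13998022]
```

```bash
python3 -m creep '[[-0.2,0.05,-0.04,0.06,0],[-0.2,0,0,0.06,0],[-0.2,0,0,0.04,0],[-0.2,0,0,0.04,0],[-0.2,0,0,0,0],[-0.2,0,0,0,0]]'
```

```text
time_s: 14.35
tool_pos: [0.6297, 0.2285, 0.1144]
tcp_rot: [-0.002, 3.141, -0.0]
force: [-3.1, -1.2, 6.6]
finger_gap: 0.0659
gripper_force: 46.0
```

```bash
python3 -m creep '[[0.7,0,0,0,0],[1,0,0,0,0],[1,0,0,0,0],[1,0,0,0,0],[1,0,0,-0.5,0],[1,0,0,-1,0],[1,0,0,-1,0],[1,0,0,-1,0],[1,0,0,-1,0],[1,0.6,0,-1,0],[1,0.8,0,0,0],[1,0.8,0,0,0],[1,0.8,0,0,0],[1,0,0,0,0],[1,0,0,0,0],[1,0,0,0,0]]'
python3 -c '
from h import *
s=snap("wrist","w5");print(readout.get_state()["tool_pos"])
hs=cv2.cvtColor(s["frame"],cv2.COLOR_BGR2HSV); m=cv2.inRange(hs,(95,90,40),(125,255,255)); m[:200]=0
c=max(cv2.findContours(m,0,2)[0],key=cv2.contourArea); print(cv2.boundingRect(c))'
```

```text
time_s: 15.95
tool_pos: [0.5559, 0.2285, 0.2505]
tcp_rot: [-0.002, 3.14, 0.0]
force: [0.4, 0.1, -0.1]
finger_gap: 0.0853
gripper_force: 0.0
[0.55586947 0.22851717 0.25018899]
(274, 274, 93, 98)
```

View pics/w5.png

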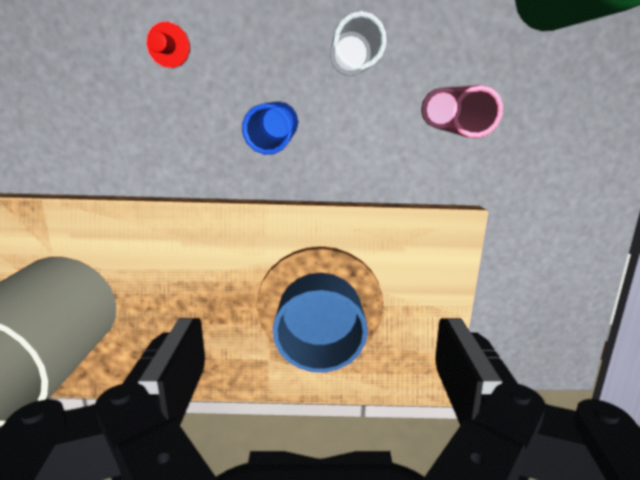

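The bowl stands upright on the mat: rim cols 274–366, rows 288–371, with the mat spanning cols 257–384 and its top at row 247.

```bash
python3 - <<'E'
from h import *
s=snap("wrist")
a=ray(s,(320,288),.142);b=ray(s,(320,371.5),.142);l=ray(s,(274,332),.142);r=ray(s,(366.5,332),.142)
print("bowl",a,b,(a+b)/2,(l+r)/2)
print("mat",ray(s,(320,247),.108),ray(s,(257,297),.108),ray(s,(384,297),.108))
print(tool([.4335,-.1046,.030]))
E
```

```text
bowl [0.59533039 0.22896432 0.142     ] [0.66289609 0.22903908 0.142     ] [0.62911324 0.2290017  0.142     ] [0.62962992 0.22918123 0.142     ]
mat [0.57842513 0.22899163 0.108     ] [0.61981455 0.18021462 0.108     ] [0.61976346 0.27864668 0.108     ]
[  4.90780724 -13.32102371   8.79528094]
```

```bash
python3 -m creep '[[1,0.7,-0.95,0,0],[1,0.7,-0.95,0,0],[1,0.7,-0.95,0,0],[1,0.7,-0.95,0,0],[1,0.7,-0.95,0,0],[1,0.7,-0.95,0,0],[1,0.7,-0.95,0,0],[1,0,-0.95,0,0],[1,0,-0.95,0,0],[1,0,-0.95,0,0],[1,0,-0.95,0,0],[1,0,-0.95,0,0],[1,0,-0.95,0,0],[1,0,-0.97,0,0],[1,0,0,1,0],[1,0,0,1,0],[1,0,0,1,0],[1,0,0,1,0],[1,0,0,0,0],[1,0,0,0,0]]'
python3 - <<'E'
from h import *
s=snap("wrist","w6");print(tool([.4335,-.1046,.032]))
E
```

```text
time_s: 18.05
tool_pos: [0.4332, -0.105, 0.1502]
tcp_rot: [0.002, -3.141, -0.0]
force: [0.3, -0.7, 0.2]
finger_gap: 0.0855
gripper_force: 0.0
[0.01762108 0.02451621 4.75699289]
```

View pics/w6.png

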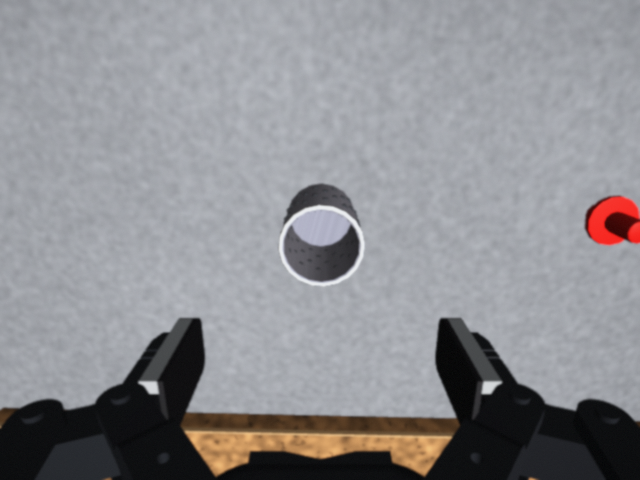

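The strainer rim is centred between the fingers (cols 279–364, rows 205–286). Descend, grip, lift.

```bash
python3 -m creep '[[1,0,0,1,0],[1,0,0,1,0],[1,0,0,1,0],[1,0,0,0.8,0],[1,0,0,0.6,0],[1,0,0,0.35,0],[0.8,0,0,0,0],[0.5,0,0,0,0],[0.2,0,0,0,0],[0,0,0,0,0],[-0.2,0,0,0,0],[-0.4,0,0,0,0],[-0.5,0,0,0,0],[-0.5,0,0,0,0],[-0.5,0,0,0,0]]' 30
python3 -m creep '[[-0.5,0,0,-0.3,0],[-0.5,0,0,-1,0],[-0.5,0,0,-1,0],[-0.5,0,0,-1,0],[-0.5,0,0,-1,0],[-0.5,0,0,-1,0],[-0.5,0,0,-1,0],[-0.5,0,0,-1,0],[-0.5,0,0,-1,0],[-0.5,0,0,0,0],[-0.5,0,0,0,0]]'
python3 - <<'E'
from h import *
s=snap("wrist","w7");print(readout.get_state()["tool_pos"])
E
```

```text
time_s: 19.6
tool_pos: [0.4337, -0.105, 0.0325]
tcp_rot: [-0.002, 3.139, -0.001]
force: [0.6, 0.5, 5.8]
finger_gap: 0.0498
gripper_force: 30.9
time_s: 20.7
tool_pos: [0.4324, -0.1045, 0.239]
tcp_rot: [-0.002, 3.141, -0.0]
force: [-0.1, 0.5, -1.0]
finger_gap: 0.05
gripper_force: 31.5
[ 0.43187423 -0.1042895   0.23809319]
```

View pics/w7.png

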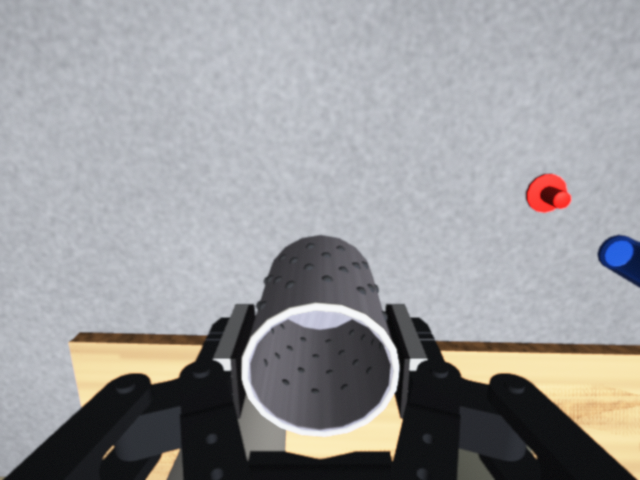

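The strainer is held; its rim spans cols 241–399, rows 304–434.

```bash
python3 - <<'E'
from h import *
s=snap("wrist");t=readout.get_state()["tool_pos"];z=t[2]+.0335
a=ray(s,(320,303.5),z);b=ray(s,(320,435),z);l=ray(s,(241,370),z);r=ray(s,(399,370),z)
o=np.array([(a+b)[0]/2,(l+r)[1]/2])-t[:2];print(a,b,l,r,o)
print(tool([.6293-o[0],.2291-o[1],.24]), [.6293-o[0],.2291-o[1]])
E
python3 -m creep '[[-0.5,0,0.95,0,0],[-0.5,0,0.95,0,0],[-0.5,0,0.95,0,0],[-0.5,0,0.95,0,0],[-0.5,0,0.95,0,0],[-0.5,0,0.95,0,0],[-0.5,-0.9,0.95,0,0],[-0.5,-0.9,0.95,0,0],[-0.5,-0.9,0.95,0,0],[-0.5,-0.9,0.95,0,0],[-0.5,-0.9,0.95,0,0],[-0.5,-0.9,0.95,0,0],[-0.5,-0.9,0.95,0,0],[-0.5,-0.9,0.95,0,0],[-0.5,-0.65,0,0,0],[-0.5,0,0,0,0],[-0.5,0,0,0,0],[-0.5,0,0,0,0]]'
python3 -c '
from h import *
print(tool([.6293,.2291,.1455]))'
```

```text
[ 0.40706914 -0.104126    0.27113598] [ 0.45719245 -0.1040544   0.27113598] [ 0.43085079 -0.12927822  0.27113598] [ 0.43083159 -0.07889348  0.27113598] [0.00045337 0.00013056]
[-7.9022823  13.31821105 -0.09866845] [np.float64(0.6288466326437605), np.float64(0.22896944229767735)]
time_s: 22.6
tool_pos: [0.6272, 0.2275, 0.2381]
tcp_rot: [0.001, -3.139, 0.001]
force: [-0.7, -0.3, -0.7]
finger_gap: 0.0498
gripper_force: 31.6
[-0.09272328  0.06455893  3.70486742]
```

```bash
python3 -m creep '[[-0.5,-0.07,0.06,0.6,0],[-0.5,0,0,0.8,0],[-0.5,0,0,0.7,0],[-0.5,0,0,0.3,0],[-0.5,0,0,0,0],[-0.5,0,0,0,0],[-0.5,0,0,0,0]]'
python3 -c '
from h import *
print(tool([.6289,.229,.1455]))'
```

```text
time_s: 23.3
tool_pos: [0.6308, 0.2297, 0.1802]
tcp_rot: [-0.002, 3.139, 0.001]
force: [0.8, 1.2, -0.5]
finger_gap: 0.05
gripper_force: 31.6
[ 0.080634   -0.02883998  1.3887221 ]
```

```bash
python3 -m creep '[[-0.5,0.06,-0.02,0,0],[-0.5,0,0,0.2,0],[-0.5,0,0,0.3,0],[-0.5,0,0,0.3,0],[-0.5,0,0,0.2,0],[-0.5,0,0,0.1,0],[-0.5,0,0,0.1,0],[-0.5,0,0,0,0],[-0.5,0,0,0,0]]'
python3 -c '
from h import *
print(tool([.6289,.229,.1455]))'
```

```text
time_s: 24.2
tool_pos: [0.629, 0.2292, 0.149]
tcp_rot: [-0.002, 3.141, 0.0]
force: [0.6, -0.7, -0.6]
finger_gap: 0.05
gripper_force: 31.6
[ 0.00257995 -0.00667468  0.13883402]
```

```bash
python3 -m creep '[[-0.5,0,0,0.05,0],[-0.5,0,0,0.05,0],[-0.5,0,0,0.04,0],[-0.5,0,0,0.02,0],[-0.5,0,0,0,0],[-0.5,0,0,0,0]]'
python3 -m creep '[[-0.1,0,0,0,0],[0.2,0,0,0,0],[0.6,0,0,0,0],[1,0,0,0,0],[1,0,0,0,0],[1,0,0,0,0],[1,0,0,-0.5,0],[1,0,0,-1,0],[1,0,0,-1,0],[1,0,0,-1,0],[1,0.6,0,-1,0],[1,0.8,0,0,0],[1,0.8,0,0,0],[1,0.8,0,0,0],[1,0,0,0,0],[1,0,0,0,0],[1,0,0,0,0]]'
python3 -c '
from h import *
s=snap("wrist","w8");print(readout.get_state()["tool_pos"])'
```

```text
time_s: 24.8
tool_pos: [0.6288, 0.2291, 0.1456]
tcp_rot: [-0.002, 3.141, 0.0]
force: [-1.7, 0.5, 5.1]
finger_gap: 0.0501
gripper_force: 32.1
time_s: 26.5
tool_pos: [0.5549, 0.2291, 0.2577]
tcp_rot: [-0.002, 3.14, 0.0]
force: [0.1, 1.0, 0.1]
finger_gap: 0.0856
gripper_force: 0.0
[0.55487012 0.22901328 0.2574429 ]
```

View pics/w8.png

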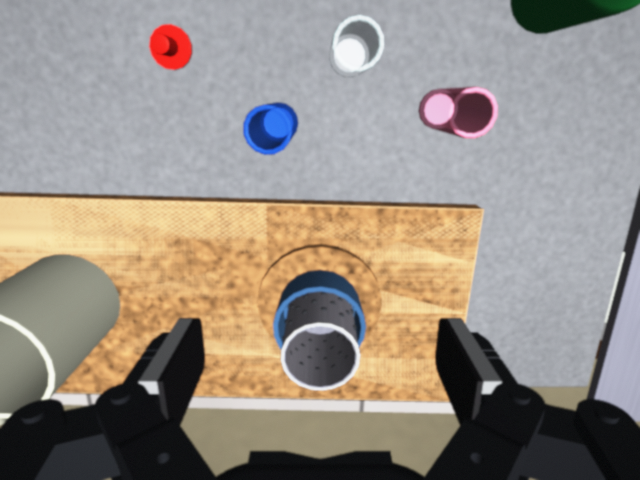

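The strainer stands in the bowl: rim cols 281–360, rows 322–390. Next is the cellar.

```bash
python3 - <<'E'
from h import *
s=snap("wrist");z=.179
a=ray(s,(320,322),z);b=ray(s,(320,390.5),z);l=ray(s,(281,356),z);r=ray(s,(360,356),z)
print(a,b,l,r,(a+b)[0]/2,(l+r)[1]/2)
E
python3 -m creep '[[1,0.96,0.22,0,0],[1,0.96,0.22,0,0],[1,0.96,0.22,0,0],[1,0.96,0.22,0,0],[1,0.93,0.2,0,0],[1,0,0,1,0],[1,0,0,1,0],[1,0,0,1,0],[1,0,0,0,0],[1,0,0,0,0],[1,0,0,0,0]]'
python3 - <<'E'
from h import *
s=snap("wrist","w9");print(tool([.4358,.2559,.066]))
E
```

```text
[0.60282822 0.22942907 0.179     ] [0.65416234 0.2294852  0.179     ] [0.62748175 0.20469026 0.179     ] [0.62746287 0.25486071 0.179     ] 0.628495280791705 0.22977548439619017
time_s: 27.7
tool_pos: [0.4358, 0.2563, 0.1836]
tcp_rot: [-0.002, 3.139, 0.002]
force: [0.3, 0.6, 0.8]
finger_gap: 0.0853
gripper_force: 0.0
[ 0.01223306 -0.0213379   4.70824255]
```

View pics/w9.png

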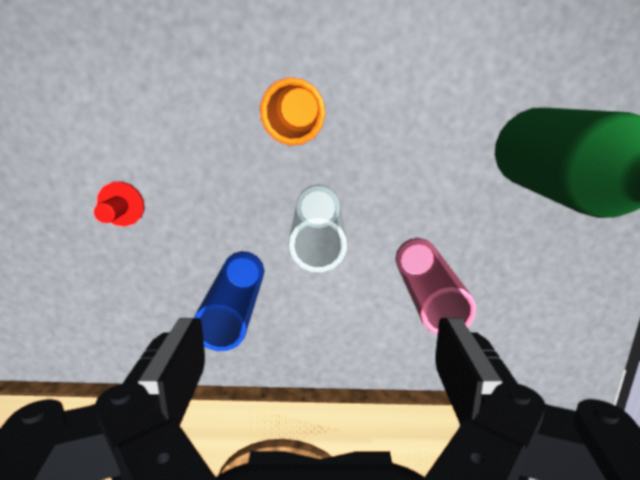

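The clear rim (318,243) is centred between the fingers, with blue (221,328) and pink (447,310) outside. I'll narrow the opening before descending.

```bash
python3 -m creep '[[0.3,0.01,-0.02,0,0],[0.3,0,0,0.5,0],[0.3,0,0,1,0],[0.3,0,0,1,0],[0.3,0,0,0.9,0],[0.3,0,0,0.7,0],[0.3,0,0,0.4,0],[0.3,0,0,0.2,0],[0.3,0,0,0,0],[0.3,0,0,0,0]]' 30
python3 -m creep '[[0,0,0,0,0],[-0.2,0,0,0,0],[-0.4,0,0,0,0],[-0.6,0,0,0,0],[-0.7,0,0,0,0],[-0.7,0,0,0,0],[-0.7,0,0,0,0],[-0.7,0,0,0,0]]' 30
```

```text
time_s: 28.75
tool_pos: [0.435, 0.2557, 0.0656]
tcp_rot: [-0.002, 3.14, 0.001]
force: [0.3, -0.6, -0.1]
finger_gap: 0.0555
gripper_force: 0.0
time_s: 29.55
tool_pos: [0.4349, 0.2555, 0.0658]
tcp_rot: [-0.002, 3.14, 0.001]
force: [-0.7, -1.0, 5.3]
finger_gap: 0.036
gripper_force: 30.0
```

```bash
python3 -m creep '[[-0.7,0,0,-0.3,0],[-0.7,0,0,-0.9,0],[-0.7,0,0,-1,0],[-0.7,0,0,-1,0],[-0.7,0,0,-1,0],[-0.7,0,0,-1,0],[-0.7,0,0,-1,0],[-0.7,0,0,-1,0],[-0.7,0,0,-1,0],[-0.7,0,0,0,0],[-0.7,0,0,0,0],[-0.7,0,0,0,0]]'
python3 - <<'E'
from h import *
s=snap("wrist","w10");print(readout.get_state()["tool_pos"],tool([.6285,.2297,.27]))
E
```

```text
time_s: 30.75
tool_pos: [0.4332, 0.255, 0.2683]
tcp_rot: [0.002, -3.139, 0.002]
force: [-0.4, -0.1, -0.8]
finger_gap: 0.036
gripper_force: 30.4
[0.43325217 0.25499151 0.26820306] [-7.8084322  -1.02116715 -0.09473315]
```

View pics/w10.png

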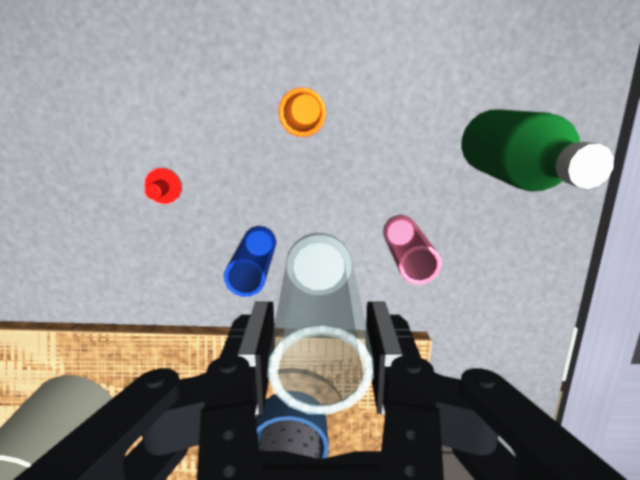

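The clear cellar is held: rim cols 268–373, rows 325–414, floor centre (319,264).

```bash
python3 - <<'E'
from h import *
s=snap("wrist");t=readout.get_state()["tool_pos"];z=t[2]+.0292
a=ray(s,(320,325),z);b=ray(s,(320,414.5),z);l=ray(s,(268,369),z);r=ray(s,(373,369),z)
print(b[0]-a[0],r[1]-l[1],(a+b)[0]/2-t[0],(l+r)[1]/2-t[1], ray(s,(319,264),z-.089)-t)
E
python3 -m creep '[[-0.7,-0.8,-0.1,0,0],[-0.7,-0.9,-0.1,0,0],[-0.7,-0.9,-0.1,0,0],[-0.7,-0.9,-0.1,0,0],[-0.7,-0.9,-0.1,0,0],[-0.7,-0.9,-0.1,0,0],[-0.7,-0.9,-0.1,0,0],[-0.7,-0.9,-0.1,0,0],[-0.7,-0.7,-0.2,0,0],[-0.7,0,0,0,0],[-0.7,0,0,0,0],[-0.7,0,0,0,0],[-0.7,0,0,0,0]]'
python3 -c '
from h import *
print(tool([.6285,.2297,.1818]))'
```

```text
0.035196963979928664 0.03459978054034343 0.0024027721714147132 0.00036863233043599175 [ 0.00107241 -0.00032791 -0.0598    ]
time_s: 32.15
tool_pos: [0.6283, 0.2309, 0.27]
tcp_rot: [0.003, -3.141, -0.0]
force: [0.7, 0.2, -0.6]
finger_gap: 0.036
gripper_force: 30.4
[-0.01142388 -0.04994468  3.52686402]
```

```bash
python3 -m creep '[[-0.7,0.06,-0.05,0.3,0],[-0.7,0,0,0.4,0],[-0.7,0,0,0.1,0],[-0.7,0,0,0,0],[-0.7,0,0,0,0],[-0.7,0,0,0,0]]'
python3 -c '
from h import *
print(tool([.6268,.2296,.1818]))'
```

```text
time_s: 32.75
tool_pos: [0.628, 0.2294, 0.2501]
tcp_rot: [-0.002, 3.141, 0.0]
force: [0.5, 0.4, -1.5]
finger_gap: 0.0358
gripper_force: 30.4
[0.05137906 0.00659586 2.73294184]
```

```bash
python3 -m creep '[[-0.7,0.05,0,0.3,0],[-0.7,0,0,0.4,0],[-0.7,0,0,0.4,0],[-0.7,0,0,0.4,0],[-0.7,0,0,0.4,0],[-0.7,0,0,0.3,0],[-0.7,0,0,0.2,0],[-0.7,0,0,0.1,0],[-0.7,0,0,0,0],[-0.7,0,0,0,0],[-0.7,0,0,0,0]]'
python3 -c '
from h import *
print(tool([.6268,.2296,.1818]))'
```

```text
time_s: 33.85
tool_pos: [0.6268, 0.2294, 0.1879]
tcp_rot: [-0.002, 3.141, 0.001]
force: [-0.4, -0.4, -1.2]
finger_gap: 0.036
gripper_force: 30.4
[0.00190577 0.00734177 0.24334546]
```

```bash
python3 -m creep '[[-0.7,0,0,0.08,0],[-0.7,0,0,0.06,0],[-0.7,0,0,0.05,0],[-0.7,0,0,0.03,0],[-0.7,0,0,0.02,0],[-0.7,0,0,0,0],[-0.7,0,0,0,0]]'
python3 -m creep '[[-0.4,0,0,0,0],[-0.1,0,0,0,0],[0.3,0,0,0,0],[0.6,0,0,0,0],[1,0,0,0,0],[1,0,0,0,0],[1,0,0,-0.4,0],[1,0,0,-1,0],[1,0,0,-1,0],[1,0,0,-1,0],[1,0.6,0,-1,0],[1,0.8,0,0,0],[1,0.8,0,0,0],[1,0.8,0,0,0],[1,0,0,0,0],[1,0,0,0,0],[1,0,0,0,0]]'
python3 -c '
from h import *
s=snap("wrist","w11");print(readout.get_state()["tool_pos"])'
```

```text
time_s: 34.55
tool_pos: [0.6266, 0.2293, 0.1819]
tcp_rot: [-0.002, 3.141, 0.0]
force: [-0.5, -1.0, 2.8]
finger_gap: 0.036
gripper_force: 30.6
time_s: 36.25
tool_pos: [0.5526, 0.2293, 0.2916]
tcp_rot: [-0.002, 3.14, 0.0]
force: [-0.1, -0.2, -0.1]
finger_gap: 0.0855
gripper_force: 0.0
[0.55254621 0.2292428  0.29133464]
```

View pics/w11.png

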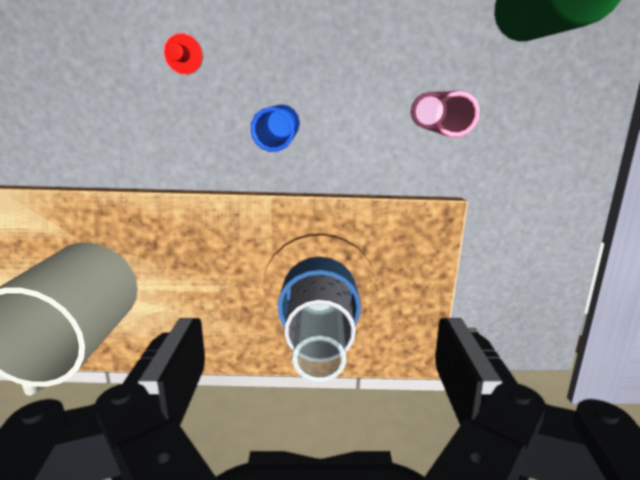

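The cellar stands upright in the strainer (its rim cols 292–348, rows 336–381). That was my last allowed view, so the red stopper will be located by colour in code.

```bash
cat >> h.py <<'E'
def red(s):
    hs=cv2.cvtColor(s["frame"],cv2.COLOR_BGR2HSV); m=cv2.inRange(hs,(0,150,60),(5,255,255))|cv2.inRange(hs,(172,150,60),(180,255,255))
    c=max(cv2.findContours(m,0,cv2.CHAIN_APPROX_NONE)[0],key=cv2.contourArea); return c
E
python3 - <<'E'
from h import *
s=snap("wrist");z=.211
a=ray(s,(320,336),z);b=ray(s,(320,381.5),z);l=ray(s,(292,358),z);r=ray(s,(348,358),z)
print(b[0]-a[0],r[1]-l[1],(a+b)[0]/2,(l+r)[1]/2)
c=red(s);print(cv2.boundingRect(c),cv2.contourArea(c),tool([.4318,.1012,.14]))
E
python3 -m creep '[[1,0.8,-0.85,0,0],[1,0.8,-0.85,0,0],[1,0.8,-0.85,0,0],[1,0.8,-0.85,0,0],[1,0.8,-0.85,0,0],[1,0.83,-0.87,0,0],[1,0,0,1,0],[1,0,0,1,0],[1,0,0,1,0],[1,0,0,1,0],[1,0,0,1,0],[1,0,0,1,0],[1,0,0,0,0],[1,0,0,0,0],[1,0,0,0,0]]'
python3 - <<'E'
from h import *
from scipy.optimize import least_squares
s=snap("wrist");c=red(s);print(cv2.boundingRect(c),cv2.contourArea(c),readout.get_state()["tool_pos"])
# model silhouette: hull of disc circles + grip circles
th=np.linspace(0,2*np.pi,40)
def box(p):
    P=[proj(s,np.array([p[0]+r*np.cos(t),p[1]+r*np.sin(t),z])) for r,z in((.018,.014),(.018,.019),(.008,.044)) for t in th]
    P=np.array(P);return np.r_[P.min(0),P.max(0)]
x,y,w,h=cv2.boundingRect(c);o=np.array([x,y,x+w-1,y+h-1])
f=least_squares(lambda p:(box(p)-o),[.4318,.1012],diff_step=1e-3,x_scale=.01);print(f.x,f.fun,tool([*f.x,.0215]))
E
```

```text
0.034526250594874686 0.035932849091685065 0.6289131186178292 0.22968646180551106
(164, 34, 38, 41) 1151.0 [ 4.83378208 -5.11645723  6.04338449]
time_s: 37.85
tool_pos: [0.4324, 0.1012, 0.1425]
tcp_rot: [-0.002, 3.139, 0.0]
force: [-1.0, 0.9, 0.2]
finger_gap: 0.0852
gripper_force: 0.0
(294, 199, 52, 50) 1916.5 [0.43233754 0.10119104 0.1426492 ]
[0.43214893 0.10127453] [-0.95648562 -1.52438004  0.95684543  1.67710057] [2.18768718e-02 2.08276105e-03 4.84592510e+00]
```

```bash
python3 -m creep '[[0,0.02,0,0.3,0],[0,0,0,1,0],[0,0,0,1,0],[0,0,0,1,0],[0,0,0,0.7,0],[0,0,0,0.5,0],[0,0,0,0.2,0],[0,0,0,0.1,0],[0,0,0,0,0],[0,0,0,0,0]]' 25
python3 -m creep '[[-0.3,0,0,0,0],[-0.5,0,0,0,0],[-0.7,0,0,0,0],[-0.9,0,0,0,0],[-1,0,0,0,0],[-1,0,0,0,0],[-1,0,0,0,0],[-1,0,0,0,0]]' 25
```

```text
time_s: 38.9
tool_pos: [0.4311, 0.1012, 0.0219]
tcp_rot: [-0.002, 3.14, 0.0]
force: [0.2, -0.3, -1.0]
finger_gap: 0.0426
gripper_force: 0.0
time_s: 39.7
tool_pos: [0.4308, 0.1012, 0.0217]
tcp_rot: [-0.002, 3.141, 0.0]
force: [-0.9, -0.0, 5.7]
finger_gap: 0.015
gripper_force: 24.7
```

```bash
python3 -m creep '[[-1,0,0,-0.3,0],[-1,0,0,-1,0],[-1,0,0,-1,0],[-1,0,0,-1,0],[-1,0,0,-1,0],[-1,0,0,-1,0],[-1,0,0,-1,0],[-1,0,0,-1,0],[-1,0,0,-1,0],[-1,0,0,-1,0],[-1,0,0,-0.8,0],[-1,0,0,0,0],[-1,0,0,0,0],[-1,0,0,0,0]]'
python3 - <<'E'
from h import *
from scipy.optimize import least_squares
s=snap("wrist");c=red(s);t=readout.get_state()["tool_pos"];dz=t[2]-.0217
th=np.linspace(0,2*np.pi,40)
q=cv2.boundingRect(c)
print(q,cv2.contourArea(c),t)
def box(p):
    P=np.array([proj(s,np.array([t[0]+p[0]+r*np.cos(u),t[1]+p[1]+r*np.sin(u),z+dz])) for r,z in((.009,0.),(.018,.014),(.018,.019)) for u in th])
    return np.r_[P.min(0)[:2],P.max(0)[0]]
o=np.array([q[0],q[1],q[0]+q[2]-1])
f=least_squares(lambda p:box(p)-o,[0,0],diff_step=1e-3,x_scale=.01);print(f.x,f.fun)
f=least_squares(lambda p:(box(p)-o)[1:2],[0.001],diff_step=1e-2) if 0 else f
print(tool([.6289,.2297,.2617]))
E
```

```text
time_s: 41.1
tool_pos: [0.4295, 0.101, 0.2725]
tcp_rot: [0.002, -3.139, 0.0]
force: [-0.8, -0.5, -0.7]
finger_gap: 0.015
gripper_force: 24.4
(277, 276, 87, 97) 4209.0 [0.4295164  0.10105435 0.27244736]
[0.0026801  0.00024605] [-1.53856276  0.11872455  1.53893675]
[-7.98259007  5.13644571  0.4069772 ]
```

```bash
python3 -m creep '[[-1,-0.8,0.5,0,0],[-1,-0.8,0.5,0,0],[-1,-0.8,0.5,0,0],[-1,-0.8,0.5,0,0],[-1,-0.8,0.5,0,0],[-1,-0.8,0.5,0,0],[-1,-0.8,0.5,0,0],[-1,-0.8,0.5,0,0],[-1,-0.8,0.5,0,0],[-1,-0.7,0.63,0,0],[-1,0,0,0.5,0],[-1,0,0,0,0],[-1,0,0,0,0],[-1,0,0,0,0],[-1,0,0,0,0]]'
python3 -c '
from h import *
print(tool([.6268,.2295,.2187]))'
```

```text
time_s: 42.65
tool_pos: [0.6274, 0.2291, 0.262]
tcp_rot: [-0.001, 3.141, 0.0]
force: [0.2, -0.1, 0.8]
finger_gap: 0.0148
gripper_force: 24.5
[0.02605056 0.01378276 1.73292382]
```

```bash
python3 -m creep '[[-1,0.02,0.01,0.2,0],[-1,0,0,0.3,0],[-1,0,0,0.3,0],[-1,0,0,0.3,0],[-1,0,0,0.2,0],[-1,0,0,0.1,0],[-1,0,0,0,0],[-1,0,0,0,0],[-1,0,0,0,0]]'
python3 -c '
from h import *
print(tool([.6268,.2295,.2187]))'
```

```text
time_s: 43.55
tool_pos: [0.6275, 0.2299, 0.2268]
tcp_rot: [-0.002, 3.141, 0.0]
force: [-0.2, 0.0, -0.1]
finger_gap: 0.0149
gripper_force: 24.5
[ 0.03003265 -0.01783072  0.32223231]
```

```bash
python3 -m creep '[[-1,0.02,-0.01,0.1,0],[-1,0,0,0.08,0],[-1,0,0,0.06,0],[-1,0,0,0.04,0],[-1,0,0,0.03,0],[-1,0,0,0,0],[-1,0,0,0,0],[-1,0,0,0,0]]'
```

```text
time_s: 44.35
tool_pos: [0.6269, 0.2296, 0.2188]
tcp_rot: [-0.002, 3.141, 0.0]
force: [-0.7, 0.5, 1.8]
finger_gap: 0.015
gripper_force: 24.6
```

```bash
python3 -m creep '[[-0.8,0,0,0,0],[-0.6,0,0,0,0],[-0.3,0,0,0,0],[0,0,0,0,0],[0,0,0,0,0],[0,0,0,-0.4,0],[0,0,0,-1,0],[0,0,0,-1,0],[0,0.5,0,-1,0],[0.5,0.9,0,0,0],[1,0.9,0,0,0],[1,0.9,0,0,0],[1,0,0,0,0],[1,0,0,0,0],[1,0,0,0,0],[1,0,0,0,0]]'
python3 - <<'E'
from h import *
from scipy.optimize import least_squares
th=np.linspace(0,2*np.pi,40)
for n in("wrist","scene"):
    s=snap(n);q=cv2.boundingRect(red(s))
    def box(p):
        P=np.array([proj(s,np.array([p[0]+r*np.cos(u),p[1]+r*np.sin(u),z+p[2]])) for r,z in((.018,.014),(.018,.019),(.008,.044)) for u in th])
        return np.r_[P.min(0),P.max(0)]
    o=np.array([q[0],q[1],q[0]+q[2]-1,q[1]+q[3]-1])
    f=least_squares(lambda p:box(p)-o,[.629,.23,.197],diff_step=1e-3,x_scale=.01);print(n,q,f.x,f.fun,box([.629,.23,.197]))
    for m in("cellar_center","strainer_center","bowl_center","stopper_center","mug","jug","soap"):
        for r in recognise(n,m): print(m,round(r["confidence"],2),np.round(r["point"],3))
E
```

```text
time_s: 45.95
tool_pos: [0.5478, 0.2295, 0.3034]
tcp_rot: [-0.001, 3.141, 0.0]
force: [-0.5, 0.1, 0.1]
finger_gap: 0.0853
gripper_force: 0.0
wrist (294, 332, 52, 61) [0.63824822 0.229589   0.18311358] [-0.14330125  0.12246605  0.14331181 -0.11412991] [292.95983321 331.43604596 347.30184031 394.99892209]
cellar_center 0.83 [0.487 0.342 0.067]
cellar_center 0.78 [0.499 0.188 0.068]
cellar_center 0.73 [0.612 0.23  0.191]
strainer_center 0.95 [0.612 0.23  0.159]
bowl_center 0.57 [0.605 0.23  0.132]
stopper_center 0.6 [0.621 0.23  0.214]
stopper_center 0.59 [0.612 0.231 0.19 ]
mug 0.6 [0.627 0.026 0.159]
soap 0.96 [0.412 0.404 0.089]
scene (375, 218, 23, 24) [0.55010026 0.22298247 0.14917236] [ 0.25926341 -0.23412973 -0.25814129  0.23257637] [373.50905027 217.39654954 397.80160486 243.99545943]
cellar_center 0.93 [0.49  0.336 0.081]
cellar_center 0.65 [0.376 0.248 0.067]
strainer_center 0.69 [0.649 0.234 0.165]
bowl_center 0.98 [0.651 0.232 0.127]
stopper_center 0.91 [0.638 0.232 0.213]
mug 0.69 [0.658 0.031 0.158]
jug 0.94 [ 0.647 -0.157  0.192]
soap 0.96 [0.41  0.418 0.083]
```

Both cameras show the stopper within about 3 px of its seated outline, and the gripper is clear. Handing in.

```bash
python3 -c '
from h import *
print(workorder.sign_off())'
```

```text
the job is handed in; nothing more can be done
None
```

The bowl, strainer, cellar and stopper were nested on the mat in that order and the job was handed in at about 46 s. Sign-off returned no verdict; my final camera check showed the stopper seated and the mug, jug and soap bottle not visibly moved.

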